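# Post a rejected steel block through the sprung flap of the quarantine box

### The arm

A 6-joint arm with a two-finger parallel gripper is mounted at the origin on a cart in front of the work surface, level with it; the furniture and walls round the work are solid. World frame = base frame: x ahead of the robot, y to its left, z up, the work surface at z = 0. Lengths are in m, angles in rad, forces in N, time in s.
With the tool pointing down it reaches from about 0.35 to 0.875 m from the base axis. Payload 4.2 kg.
Tool frame: the origin (TCP) lies on the centre line of the jaws, within the pads' length; the fingertips stand 17 mm ahead of it and the grasp point (between the pads) lies 2 mm behind it; z points along the fingers, y is the line along which they close (so a half turn about z gives the same grasp; the last joint's range is limited). The gripper opens to 85 mm and grips with 20 to 120 N. Pads are 22 mm wide; open, the fingers measure 114 mm over their backs; the gripper's body (76 mm by 85 mm) begins 54 mm behind the grasp point. The pads swing forward as they close: fully open they stand 13 mm farther back than shut.
Start: joints at [-1.009, 0.385, 0.008, 0, -1.194, -0.259], TCP at [0.186, -0.597, 0.248] pointing down, gripper open.
Joint ranges: [-3.14, 3.14], [-1.21, 2.06], [-1.07, 1.41], [-3.16, 2.05], [-2.99, -0.16], [-3.1, 3.1]. Speed limits (rad/s): [2.79, 2.79, 3.14, 3.14, 3.14, 3.14].

### API

Orientations are given as a rotation vector (axis times angle).
In Python, from rig import monitor, viewer, job gives the robot as it stands.
- The arm moves only by the shell command python3 -m creep 'ROWS'. ROWS is JSON, a list that holds one entry, the list of rows, each a list of 7 numbers: the shift along the tool's x, y, z in cm, then the turn, a rotation vector about the tool's x, y, z in degrees, then the opening, from 0 (shut) to 1 (fully open). In form: [[[tx, ty, tz, ax, ay, az, fingers], ...]]. A call has exactly 5 rows; each row shifts and turns the commanded pose from where the row before left it, along the tool's axes as they then stand; what a row does not reach is not made up. A row lasts 1/10 s, in which the tool goes at most 50 mm and 8.59 degrees, less where a joint would pass 70% of its speed; a pose out of reach is approached as far as the arm can. A call is refused whole if a number of a shift passes 5 or a number of a turn 8.59, either way. A call with a gripper value outside its range is refused whole. The fingers move at their own pace and stop on an object; the grip force is fixed at half the most. Time passes only in rows, so rows that do not move let the fingers close, or fill a call up. It gives the time, the measured TCP pose, the force, the opening and the grip force at its end, in the units of the state.
- monitor.get_state(): the state, without advancing time (a new reading comes with each control period).
- viewer.read_camera(name): name is "side" or "top" or "wrist"; returns a dict with "color" (420x560x3 uint8, blue, green, red), "fx", "fy", "cx", "cy" (pixels), "cam_to_world" (4x4, takes a point from camera to world coordinates). Camera axes: x right, y down, z forward; pixel columns grow to the right and rows downward; lengths in m; the calibration is good to about 2 mm. A picture is of the moment at which its call begins. There is no depth.
- job.sign_off(): hands the job in; it is judged then, once.
The state is a dict: "clock": time; "q": joint angles; "joint_vel": joint speeds; "joint_torque": joint torques, N m; "eef_pos": TCP position; "tool_rot": TCP orientation; "force": force on the tool from outside, world axes, zero at the start; "torque": the same for the moment, N m; "opening": finger opening in m; "grasp_force": force on a finger pad.
Only numpy, scipy, OpenCV 4.12 (cv2) and the standard library are available. Lean on these libraries where they do the work, as an engineer would, in place of code of your own. Each camera call takes 0.05 s, during which the arm holds its last target. There are 200 camera calls.

### The job

The ground steel block is out of tolerance: set it down flat on the steel ledge of the red reject box and let go of it there, outside the flap, then push it along the ledge through the sprung flap until it drops into the box and the flap has shut behind it. Leave the two bushings and the plastic housing where they are.

Things in the scene. Friction and masses are not known exactly. Their poses are not given: they have to be found in the camera images.
- steel_block: the rejected part: bright grey ground steel block with a small dark spot, 30 (its x) x 50 (its y) x 25 mm high, about 0.3 kg, loose on the table. Origin: centre of its underside.
- reject_box: red sheet-metal reject box, fixed, 130 mm wide, 125 mm deep, lid closed, its top 126 mm above the table. Origin: on the table under the outer face of the front wall (5 mm thick), mid-width; x is level and points straight into the box, y left, z up. Mouth in the front wall: 80 mm wide, 75 to 111 mm above the table, closed by the flap. 
- ledge (a point): a good place to set the block down: on top of the level steel ledge (120 mm wide, 75 mm above the table, running 104 mm out from the front wall, level with the mouth's lower edge), mid-width, 55 mm in front of the wall. Axes as those of the box.
- mouth (a point): middle of the mouth's lower edge, in the outer face of the front wall, at ledge height. Axes as those of the box. The support ends 5 mm behind it: a thing pushed on until its centre is past that edge tips, slides down a steep chute (55 degrees) and drops into the box, so a pusher coming down from above need not reach under the lintel.
- flap (a joint): black flap with a yellow strip, 94 mm wide and 42 mm high, that closes the mouth from inside. It hangs from a hinge 9 mm behind the outer face of the front wall and 115 mm above the table and swings only inward. 0 rad: shut (hanging); 1.4 rad: fully open. A light spring shuts it: about 0.3 N at its lower edge to start it, about 1 N when wide open.
- flap_edge (a point): middle of the flap's lower edge; shut, it is 73 mm above the table, 9 mm behind the outer face of the front wall
- bushing_1: cream plastic bushing standing upright, 30 mm across, 30 mm high, loose; leave it. Origin: centre of its underside.
- bushing_2: grey bushing standing upright, 30 mm across, 30 mm high, loose; leave it. Origin: centre of its underside.
- housing_2: greyish beige plastic housing, 42 x 62 x 27 mm, light and loose; leave it. Origin: centre of its underside.
There are look-alikes about, which are no part of the job. What is shaped like the steel_block but turquoise is not meant.

How it is judged:
By the outcome, as a careful person would: the job done as asked, in the order asked, and still so for the second after the job is handed in, with the robot touching nothing.
It also fails if it takes over 48 s, if anything falls off the work surface, if the arm or the gripper's body presses on something with over 40 N, if the wrist force passes 120 N, or if a joint passes its speed limit or range.

## Working session

There is one attempt and no reset: what is moved stays moved. The work goes in short steps, Python scripts to look and compute and a shell command to move; the robot and the scene stay as the last step left them, time stands still between calls to the robot, and variables do not carry over. Pictures are saved under pics/ and viewed, at most 10 in all, crops included, and the job is handed in when it is done.

```bash
mkdir -p pics; python3 - <<'E'
from rig import monitor, viewer
import cv2,json
s=monitor.get_state();print({k:s[k] for k in('clock','eef_pos','tool_rot','opening','force')})
for n in('top','side'):
    d=viewer.read_camera(n);cv2.imwrite(f'pics/{n}0.png',d['color']);print(n,d['fx'],d['cx'],d['cy'],d['cam_to_world'])
E
```

```text
{'clock': 0.0, 'eef_pos': array([ 0.18621963, -0.59601897,  0.2472153 ]), 'tool_rot': array([ 0.47342225, -3.1053077 , -0.0034196 ]), 'opening': 0.08527202429994254, 'force': array([0.03259411, 0.00221268, 0.35223826])}
top 486.2289069767413 274.08947378842663 207.30527409984595 [[-0.01623226 -0.99582436  0.08983519  0.38993152]
 [-0.9998573   0.01574603 -0.00611865 -0.14160632]
 [ 0.00467856 -0.08992169 -0.99593785  1.29530104]
 [ 0.          0.          0.          1.        ]]
side 529.5639337086052 278.91440045685334 212.76167718494668 [[ 0.90311788 -0.14786155  0.40313156 -0.03317432]
 [-0.42876629 -0.36122881  0.82805388 -1.22334183]
 [ 0.0231854  -0.92067948 -0.38963024  0.59421035]
 [ 0.          0.          0.          1.        ]]
```

View pics/top0.png

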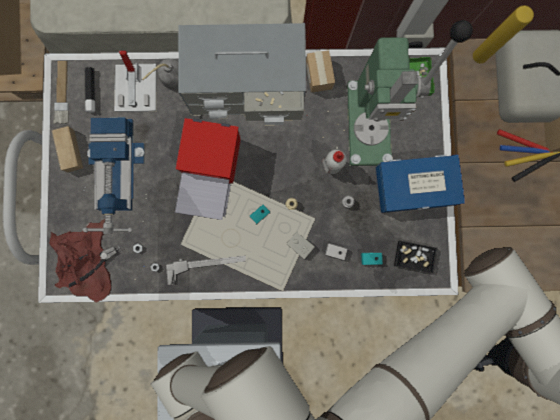

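View pics/side0.png

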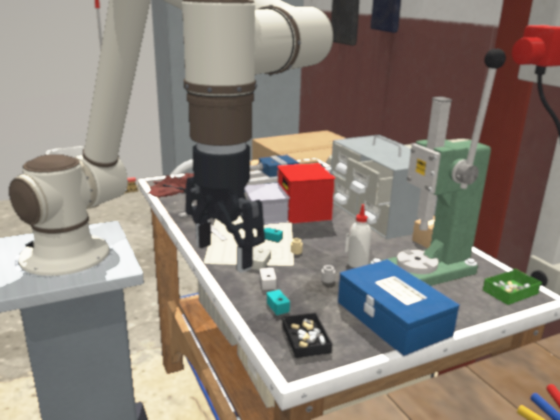

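Candidates in the top picture are the bright grey part with a dark spot at (337,252), the turquoise look-alikes at (261,214) and (372,258), and the beige housing at (299,246). I choose (337,252) and check it in a close crop.

```bash
python3 - <<'E'
import cv2,numpy as np
a=cv2.imread('pics/top0.png')
c1=cv2.resize(a[110:225,165:255],None,fx=5,fy=5,interpolation=cv2.INTER_CUBIC)
c2=cv2.resize(a[230:275,280:350],None,fx=5,fy=5,interpolation=cv2.INTER_CUBIC)
o=np.zeros((575,800,3),np.uint8);o[:575,:450]=c1;o[:225,450:800]=c2
s=cv2.imread('pics/side0.png')
c3=cv2.resize(s[155:245,240:340],None,fx=3.5,fy=3.5,interpolation=cv2.INTER_CUBIC);o[235:235+315,450:800]=c3
cv2.imwrite('pics/crop1.png',o)
E
```

```text
(no output)
```

View pics/crop1.png

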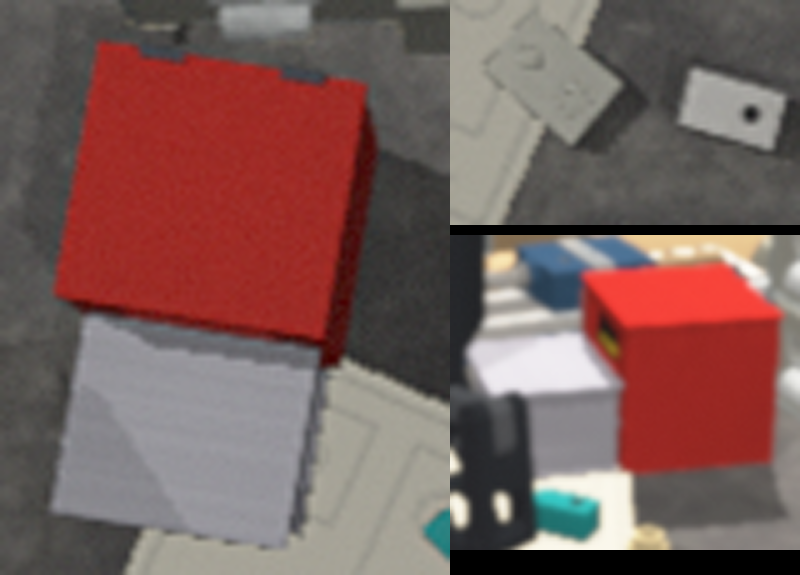

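The crop shows the chosen part bright grey with a dark spot, top corners at about (690,67), (788,92), (776,151), (678,124). The lid corners are (98,42), (368,85), (325,343), (57,297), and the ledge's outer corners (52,512), (283,548).

```bash
cat > h.py <<'E'
import numpy as np
from scipy.spatial.transform import Rotation as R
from rig import monitor, viewer
def ray(d,u,v,z):
    T=np.array(d['cam_to_world']);r=T[:3,:3]@[(u-d['cx'])/d['fx'],(v-d['cy'])/d['fy'],1]
    return T[:3,3]+r*(z-T[2,3])/r[2]
def goto(p,yaw):  # tool-frame remaining (shift cm, rotvec deg); target: down, tool y along world yaw
    s=monitor.get_state();A=R.from_rotvec(s['tool_rot'])
    y=np.array([np.cos(yaw),np.sin(yaw),0]);z=np.array([0,0,-1.]);x=np.cross(y,z)
    out=[]
    for sg in(1,-1):
        B=R.from_matrix(np.c_[sg*x,sg*y,z]);out.append((A.inv()*B).as_rotvec(degrees=True).round(2))
    return (A.inv().apply(np.array(p)-s['eef_pos'])*100).round(2),out
E
python3 - <<'E'
from h import *
d=viewer.read_camera('top')
def f(L,z,ox,oy,cx):return np.array([ray(d,ox+(u-cx+.5)/5-.5,oy+(v+.5)/5-.5,z)[:2] for u,v in L])
b=f([(690,67),(788,92),(776,151),(678,124)],.025,280,230,450);print('block',b.round(4),b.mean(0),np.linalg.norm(np.roll(b,-1,0)-b,axis=1))
e=b[1]-b[0]+b[2]-b[3];bl=np.arctan2(e[1],e[0]);print('long axis',np.degrees(bl))
l=f([(98,42),(368,85),(325,343),(57,297)],.126,165,110,0);print('lid',l.round(4),np.linalg.norm(np.roll(l,-1,0)-l,axis=1))
g=f([(52,512),(283,548)],.075,165,110,0);print('ledge outer',g.round(4),np.linalg.norm(g[1]-g[0]))
x=l[0]-l[3]+l[1]-l[2];y=l[0]-l[1]+l[3]-l[2];print(np.degrees(np.arctan2(x[1],x[0])),np.degrees(np.arctan2(y[1],y[0])),(g[0]-g[1]),np.degrees(np.arctan2(*(g[0]-g[1])[::-1])))
fr=(l[2]+l[3])/2;print('front mid',fr,'from ledge',g.mean(0))
w=viewer.read_camera('wrist');print(w['cam_to_world'],w['fx'],w['cx'],w['cy'])
c=b.mean(0);print(goto([*c,.15],bl+np.pi/2))
s=monitor.get_state();print(R.from_rotvec(s['tool_rot']).as_matrix().round(3))
E
```

```text
block [[ 0.4089 -0.2874]
 [ 0.3951 -0.3381]
 [ 0.3646 -0.331 ]
 [ 0.3794 -0.2804]] [ 0.38698573 -0.30922452] [0.0525927  0.03128631 0.0527319  0.0302993 ]
long axis -105.76425173653631
lid [[ 0.7188  0.0681]
 [ 0.6953 -0.0641]
 [ 0.568  -0.042 ]
 [ 0.5926  0.088 ]] [0.13427739 0.12922474 0.13228161 0.12778251]
ledge outer [[ 0.4921  0.1003]
 [ 0.4721 -0.0157]] 0.11773010942973815
-9.392462911158034 79.60840807567514 [0.01999437 0.11601984] 80.22193608529084
front mid [0.58031273 0.0229982 ] from ledge [0.48209268 0.04229657]
[[-0.29743714  0.90992095  0.28909342  0.11425359]
 [ 0.95473953  0.28287358  0.0919509  -0.61992582]
 [ 0.00189116  0.30335853 -0.95287461  0.37290398]
 [ 0.          0.          0.          1.        ]] 318.74051107886663 279.10794519692917 208.95299596624633
(array([-27.72,  21.4 ,   9.79]), [array([ 4.0000e-02, -9.0000e-02,  1.2311e+02]), array([ 8.000e-02,  3.000e-02, -5.689e+01])])
[[-0.955 -0.298 -0.001]
 [-0.298  0.955  0.001]
 [ 0.     0.001 -1.   ]]
```

```bash
python3 -m creep '[[[-2.8,2.1,0.3,0,0,0,1],[-2.8,2.1,0.3,0,0,0,1],[-2.8,2.1,0.3,0,0,0,1],[-2.8,2.1,0.3,0,0,0,1],[-2.8,2.1,0.3,0,0,0,1]]]'
python3 -m creep '[[[-2.8,2.1,0.5,0,0,0,1],[-2.8,2.1,0.5,0,0,0,1],[-2.8,2.1,0.5,0,0,0,1],[-2.8,2.1,0.5,0,0,0,1],[-2.8,2.1,0.5,0,0,0,1]]]'
python3 -m creep '[[[0,0,0.8,0,0,-8.2,0.7],[0,0,0.8,0,0,-8.2,0.7],[0,0,0.8,0,0,-8.2,0.7],[0,0,0.8,0,0,-8.2,0.7],[0,0,0.8,0,0,-8.2,0.7]]]'
python3 -m creep '[[[0,0,0.8,0,0,-8.2,0.7],[0,0,0.8,0,0,-8,0.7],[0,0,0,0,0,0,0.7],[0,0,0,0,0,0,0.7],[0,0,0,0,0,0,0.7]]]'
python3 - <<'E'
from h import *
import cv2
print(goto([.387,-.309,.10],np.radians(-15.8)))
d=viewer.read_camera('wrist');cv2.imwrite('pics/w1.png',d['color'])
T=np.linalg.inv(d['cam_to_world'])
# predicted projection of block's top corners
th=np.radians(-15.8);R2=np.array([[np.cos(th),-np.sin(th)],[np.sin(th),np.cos(th)]])
for a,b in((15,25),(15,-25),(-15,-25),(-15,25)):
    p=R2@[a/1e3,b/1e3]+[.387,-.309];c=T@[*p,.025,1];print((d['fx']*c[0]/c[2]+d['cx']).round(1),(d['fy']*c[1]/c[2]+d['cy']).round(1))
E
```

```text
clock: 0.7
eef_pos: [0.2892, -0.4533, 0.2331]
tool_rot: [0.473, -3.106, -0.0]
force: [0.9, 0.5, 0.4]
opening: 0.086
grasp_force: 0.0
clock: 1.2
eef_pos: [0.3916, -0.3113, 0.2082]
tool_rot: [-0.474, 3.106, -0.0]
force: [0.6, -0.4, -0.2]
opening: 0.0853
grasp_force: 0.0
clock: 1.7
eef_pos: [0.391, -0.3125, 0.1679]
tool_rot: [1.54, -2.738, -0.0]
force: [0.8, 0.7, -0.0]
opening: 0.0599
grasp_force: 0.0
clock: 2.2
eef_pos: [0.3913, -0.3127, 0.1528]
tool_rot: [-1.9, 2.501, -0.001]
force: [-0.4, -0.4, -0.6]
opening: 0.0592
grasp_force: 0.0
(array([-0.25,  0.52,  5.28]), [array([ 2.0000e-02, -8.0000e-02, -1.7976e+02]), array([-0.05, -0.01,  0.24])])
270.1 235.9
269.8 178.6
306.9 178.8
305.1 236.0
```

View pics/w1.png

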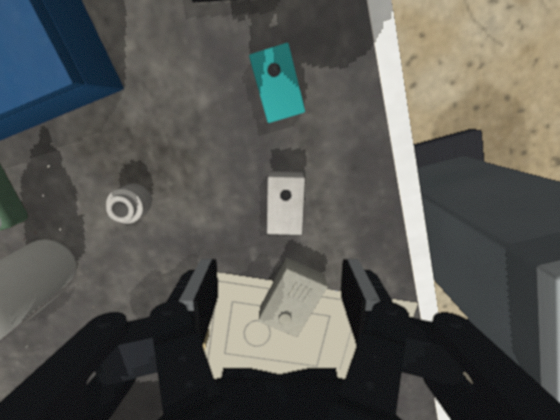

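The wrist picture shows the block's top face at columns 268–304, rows 178–235, matching the prediction to about 1.5 px. I descend to it.

```bash
python3 -m creep '[[[-0.2,0.5,2,0,0,0.2,0.7],[0,0,2,0,0,0,0.7],[0,0,2,0,0,0,0.7],[0,0,2,0,0,0,0.7],[0,0,2,0,0,0,0.7]]]'
python3 -m creep '[[[0,0,1,0,0,0,0.7],[0,0,1,0,0,0,0.7],[0,0,1,0,0,0,0.7],[0,0,0.3,0,0,0,0.7],[0,0,0,0,0,0,0.7]]]'
python3 -m creep '[[[0,0,0,0,0,0,0],[0,0,0,0,0,0,0],[0,0,0,0,0,0,0],[0,0,0,0,0,0,0],[0,0,0,0,0,0,0]]]'
python3 - <<'E'
from h import *
print(goto([.387,-.309,.019],np.radians(-15.8)))
E
```

```text
clock: 2.75
eef_pos: [0.3872, -0.3096, 0.0521]
tool_rot: [-1.897, 2.504, -0.002]
force: [-0.1, 0.3, 0.6]
opening: 0.0599
grasp_force: 0.0
clock: 3.25
eef_pos: [0.3867, -0.3094, 0.0191]
tool_rot: [1.898, -2.503, -0.001]
force: [-0.4, 0.6, 0.2]
opening: 0.0599
grasp_force: 0.0
clock: 3.75
eef_pos: [0.3874, -0.3096, 0.0201]
tool_rot: [-1.898, 2.502, -0.002]
force: [-0.6, 1.1, 5.9]
opening: 0.029
grasp_force: 60.5
(array([-0.05,  0.05,  0.11]), [array([ 3.0000e-02, -1.5000e-01, -1.7983e+02]), array([-0.1 , -0.02,  0.17])])
```

```bash
python3 -m creep '[[[0,0,-1,0,0,0,0],[0,0,-2,0,0,0,0],[0,0,-4,0,0,0,0],[0,0,-4,0,0,0,0],[0,0,-4,0,0,0,0]]]'
python3 - <<'E'
from h import *
print(goto([.5283,.0331,.20],np.radians(-10)),monitor.get_state()['opening'])
E
```

```text
clock: 4.25
eef_pos: [0.3856, -0.3087, 0.1704]
tool_rot: [1.897, -2.503, -0.003]
force: [1.0, -0.6, -3.9]
opening: 0.0286
grasp_force: 59.8
(array([-36.77,  -4.5 ,  -2.94]), [array([ 8.0000e-02, -1.8000e-01,  1.7432e+02]), array([ 0.12,  0.05, -5.68])]) 0.02864280802755889
```

```bash
python3 -m creep '[[[-1.4,-0.2,-0.6,0,0,0,0],[-2.8,-0.35,-0.6,0,0,0,0],[-2.8,-0.35,-0.6,0,0,0,0],[-2.8,-0.35,-0.6,0,0,0,0],[-2.8,-0.35,-0.6,0,0,0,0]]]'
python3 -m creep '[[[-2.8,-0.35,0,0,0,0,0],[-2.8,-0.35,0,0,0,0,0],[-2.8,-0.35,0,0,0,0,0],[-2.8,-0.35,0,0,0,0,0],[-2.8,-0.35,0,0,0,0,0]]]'
python3 -m creep '[[[-2.8,-0.35,0,0,0,0,0],[-2.8,-0.35,0,0,0,0,0],[-2.8,-0.35,0,0,0,0,0],[-1.4,-0.2,0,0,0,-5.7,0],[0,0,0,0,0,0,0]]]'
python3 - <<'E'
from h import *
import cv2
print(goto([.5283,.0331,.12],np.radians(-10)),monitor.get_state()['opening'])
d=viewer.read_camera('top');s=viewer.read_camera('side')
w=viewer.read_camera('wrist')
o=np.zeros((600,800,3),np.uint8);o[:300,:400]=cv2.resize(w['color'],(400,300))
o[300:600,:400]=cv2.resize(s['color'][130:265,200:380],(400,300),interpolation=cv2.INTER_CUBIC)
o[:575,400:]=cv2.resize(d['color'][110:225,165:245],(400,575),interpolation=cv2.INTER_CUBIC)
cv2.imwrite('pics/m1.png',o)
E
```

```text
clock: 4.75
eef_pos: [0.4352, -0.191, 0.1991]
tool_rot: [1.897, -2.503, -0.003]
force: [0.8, -0.4, -2.9]
opening: 0.0288
grasp_force: 59.9
clock: 5.25
eef_pos: [0.4898, -0.0611, 0.1988]
tool_rot: [1.897, -2.503, -0.003]
force: [1.4, -0.7, -3.9]
opening: 0.029
grasp_force: 59.9
clock: 5.75
eef_pos: [0.529, 0.0302, 0.1985]
tool_rot: [2.023, -2.402, -0.002]
force: [0.4, -1.1, -3.5]
opening: 0.0288
grasp_force: 59.8
(array([-0.27,  0.1 ,  7.85]), [array([ 1.000e-02,  1.600e-01, -1.798e+02]), array([ 0.1 , -0.01,  0.2 ])]) 0.028849565999885654
```

View pics/m1.png

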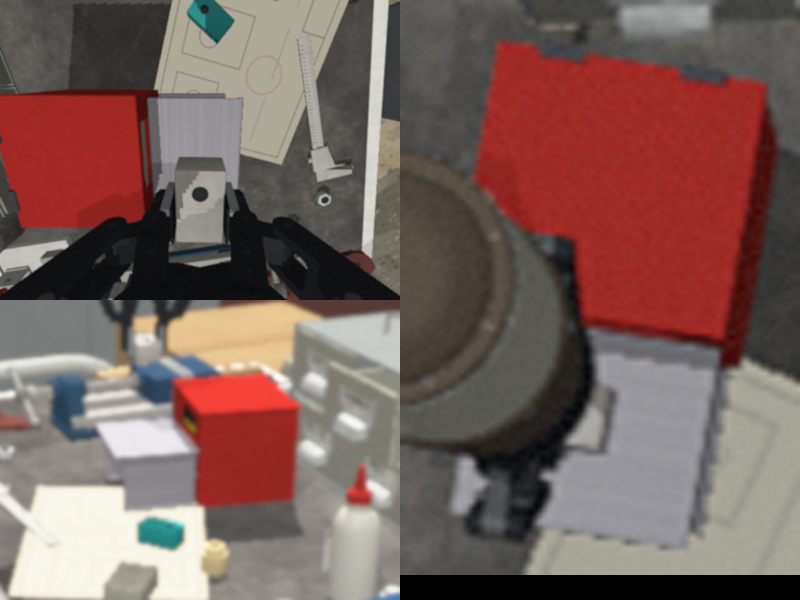

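The composite shows the block level in the jaws above the ledge, its edges parallel to it. In the wrist view the ledge's outer right corner is near (339,137).

```bash
python3 - <<'E'
from h import *
d=viewer.read_camera('wrist');T=np.linalg.inv(d['cam_to_world'])
X=np.array([np.cos(np.radians(-10)),np.sin(np.radians(-10))]);Y=np.array([-X[1],X[0]])
for a,b,z in((-.104,-.06,.075),(0,-.06,.075),(0,-.065,.126),(0,.065,.126)):
    p=np.array([.5825,.0235])+a*X+b*Y;c=T@[*p,z,1];print(a,b,((d['fx']*c[0]/c[2]+d['cx'])/1.4).round(1),((d['fy']*c[1]/c[2]+d['cy'])/1.4).round(1))
E
python3 -m creep '[[[-0.2,0.1,2,0,0,0.2,0],[0,0,2,0,0,0,0],[0,0,2,0,0,0,0],[0,0,2,0,0,0,0],[0,0,1.4,0,0,0,0]]]'
```

```text
-0.104 -0.06 247.3 98.7
0 -0.06 150.4 98.8
0 -0.065 137.9 98.3
0 0.065 148.4 227.7
clock: 6.45
eef_pos: [0.5275, 0.0298, 0.1041]
tool_rot: [2.012, -2.41, -0.002]
force: [0.6, 0.0, -3.5]
opening: 0.0289
grasp_force: 59.8
```

```bash
python3 -m creep '[[[-0.3,0,0.3,0,0,0,0],[0,0,0.3,0,0,0,0],[0,0,0.15,0,0,0,0],[0,0,0.1,0,0,0,0],[0,0,0,0,0,0,0]]]'
```

```text
clock: 6.95
eef_pos: [0.5294, 0.0339, 0.0973]
tool_rot: [-2.016, 2.409, -0.001]
force: [0.6, 0.5, -3.6]
opening: 0.0289
grasp_force: 59.7
```

```bash
python3 -m creep '[[[0,0,0.1,0,0,0,0],[0,0,0.1,0,0,0,0],[0,0,0.05,0,0,0,0],[0,0,0,0,0,0,0],[0,0,0,0,0,0,0]]]'
```

```text
clock: 7.45
eef_pos: [0.5293, 0.0339, 0.0952]
tool_rot: [-2.016, 2.408, -0.001]
force: [-3.9, 0.2, 5.5]
opening: 0.0291
grasp_force: 60.9
```

It has landed. I release it, then raise the gripper.

```bash
python3 -m creep '[[[0,0,0,0,0,0,0.55],[0,0,0,0,0,0,0.55],[0,0,0,0,0,0,0.55],[0,0,0,0,0,0,0.55],[0,0,0,0,0,0,0.55]]]'
python3 -m creep '[[[0,0,-1,0,0,0,0.55],[0,0,-2,0,0,0,0.55],[0,0,-2,0,0,0,0.55],[0,0,-2,0,0,0,0.55],[0,0,0,0,0,0,0.55]]]'
python3 - <<'E'
from h import *
import cv2
X=np.array([np.cos(np.radians(-10)),np.sin(np.radians(-10))])
print(goto([*(np.array([.5825,.0235])-.099*X),.17],np.radians(-10)))
w=viewer.read_camera('wrist');cv2.imwrite('pics/w2.png',w['color'])
E
```

```text
clock: 7.95
eef_pos: [0.5292, 0.0338, 0.0942]
tool_rot: [-2.016, 2.409, -0.0]
force: [-0.9, -0.1, 0.8]
opening: 0.0471
grasp_force: 0.0
clock: 8.45
eef_pos: [0.5311, 0.0343, 0.168]
tool_rot: [-2.013, 2.403, -0.005]
force: [-0.2, -0.3, 0.3]
opening: 0.0472
grasp_force: 0.0
(array([ 0.18,  4.65, -0.23]), [array([  0.27,   0.61, 179.89]), array([-0.39,  0.17, -0.11])])
```

View pics/w2.png

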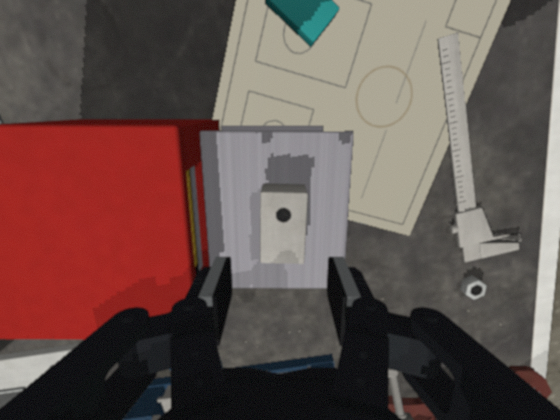

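Wrist picture: the block lies flat and free on the ledge, top face at columns 263–306, rows 192–263. The ledge runs from about (200,131) to (352,131), with its near edge at row 288. I measure both.

```bash
python3 - <<'E'
from h import *
d=viewer.read_camera('wrist')
X=np.array([np.cos(np.radians(-10)),np.sin(np.radians(-10))]);Y=np.array([-X[1],X[0]])
def b(u,v,z):
    p=ray(d,u,v,z)[:2]-[.5825,.0235];return (np.array([p@X,p@Y])*1e3).round(1)
for n,a in dict(b1=(263,192,.1),b2=(306,192,.1),b3=(305,263,.1),b4=(261,263,.1),l1=(353,131,.075),l2=(346,288,.075),l3=(200,131,.075),lid=(179,126,.126),lid2=(194,324,.126)).items():print(n,b(*a))
E
```

```text
b1 [-41.3 -26.2]
b2 [-67.9 -26.1]
b3 [-68.4  22.8]
b4 [-39.   22.7]
l1 [-100.1  -61.1]
l2 [-102.7   57.3]
l3 [  1.1 -61.4]
lid [ -1.  -67.5]
lid2 [ 1.4 51. ]
```

```bash
python3 -m creep '[[[0,1.5,0,0,0,0,0.2],[0,1.6,0,0,0,0,0.2],[0,1.5,0,0,0,0,0.2],[0,0,0,0,0,8.2,0.2],[0,0,0,0,0,8.2,0.2]]]'
python3 -m creep '[[[0,0,0,0,0,8.2,0.2],[0,0,0,0,0,8.2,0.2],[0,0,0,0,0,8.2,0.2],[0,0,0,0,0,8.2,0.2],[0,0,0,0,0,8.2,0.2]]]'
python3 -m creep '[[[0,0,0,0,0,8.2,0.2],[0,0,0,0,0,8.2,0.2],[0,0,0,0,0,8.2,0.2],[0,0,0,0,0,8.2,0.2],[0,0,0,0,0,0,0.2]]]'
python3 - <<'E'
from h import *
import cv2
X=np.array([np.cos(np.radians(-10)),np.sin(np.radians(-10))]);Y=np.array([-X[1],X[0]])
s=monitor.get_state();p=s['eef_pos'][:2]-[.5825,.0235];print(p@X,p@Y,s['q'][5])
print(R.from_rotvec(s['tool_rot']).as_matrix().round(3))
print(goto([*(np.array([.5825,.0235])-.099*X-.002*Y),.097],np.radians(80)))
E
```

```text
clock: 9.05
eef_pos: [0.4827, 0.0418, 0.1634]
tool_rot: [1.643, -2.675, -0.001]
force: [-0.2, -0.3, 0.4]
opening: 0.0172
grasp_force: 0.0
clock: 9.55
eef_pos: [0.4831, 0.0417, 0.1632]
tool_rot: [0.602, -3.081, 0.0]
force: [0.0, 0.2, 0.0]
opening: 0.0168
grasp_force: 0.0
clock: 10.05
eef_pos: [0.4832, 0.0417, 0.1633]
tool_rot: [-0.283, -3.127, 0.001]
force: [-0.3, -0.0, -0.1]
opening: 0.0172
grasp_force: 0.0
-0.10097012362601618 0.0007138907506945048 -2.173002480324924
[[-0.984  0.18  -0.002]
 [ 0.18   0.984 -0.001]
 [ 0.002 -0.001 -1.   ]]
(array([-0.21, -0.26,  6.63]), [array([-0.06, -0.12, -0.35]), array([-1.8000e-01,  1.0000e-01,  1.7965e+02])])
```

```bash
python3 -m creep '[[[0,-0.25,1.4,0,0,-0.3,0.2],[0,0,1.4,0,0,0,0.2],[0,0,1.4,0,0,0,0.2],[0,0,1.4,0,0,0,0.2],[0,0,1,0,0,0,0.2]]]'
python3 -m creep '[[[-0.4,0,0,0,0,0,0.2],[-0.4,0,0,0,0,0,0.2],[-0.4,0,0,0,0,0,0.2],[-0.4,0,0,0,0,0,0.2],[-0.4,0,0,0,0,0,0.2]]]'
python3 -m creep '[[[-0.4,0,0,0,0,0,0.2],[-0.4,0,0,0,0,0,0.2],[-0.4,0,0,0,0,0,0.2],[-0.4,0,0,0,0,0,0.2],[-0.4,0,0,0,0,0,0.2]]]'
python3 - <<'E'
from h import *
import cv2
X=np.array([np.cos(np.radians(-10)),np.sin(np.radians(-10))]);Y=np.array([-X[1],X[0]])
s=monitor.get_state();p=s['eef_pos'][:2]-[.5825,.0235];print(p@X,p@Y,s['eef_pos'][2])
w=viewer.read_camera('wrist')['color'];t=viewer.read_camera('side')['color']
cv2.imwrite('pics/m2.png',np.hstack([cv2.resize(w,(400,300)),cv2.resize(t[130:265,200:380],(400,300))]))
E
```

```text
clock: 10.55
eef_pos: [0.4826, 0.0392, 0.0969]
tool_rot: [-0.271, -3.128, 0.001]
force: [0.2, 0.1, 0.7]
opening: 0.0172
grasp_force: 0.0
clock: 11.05
eef_pos: [0.5036, 0.036, 0.0988]
tool_rot: [0.275, 3.129, 0.0]
force: [-1.2, -0.4, 1.9]
opening: 0.017
grasp_force: 1.1
clock: 11.55
eef_pos: [0.5229, 0.0324, 0.0983]
tool_rot: [-0.275, -3.129, 0.0]
force: [-3.0, 0.4, 2.3]
opening: 0.017
grasp_force: 1.3
-0.06019989759023068 -0.0015733205190501393 0.09828478981378248
```

View pics/m2.png

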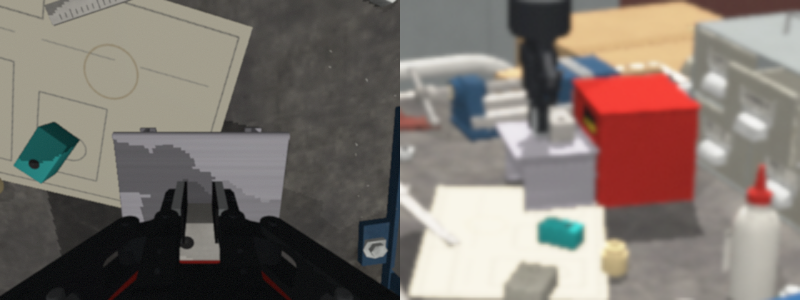

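The block (wrist about (200,243)) is square in front of the fingers and heading for the mouth. I continue the push.

```bash
python3 -m creep '[[[-0.4,0,0,0,0,0,0.2],[-0.4,0,0,0,0,0,0.2],[-0.4,0,0,0,0,0,0.2],[-0.4,0,0,0,0,0,0.2],[-0.4,0,0,0,0,0,0.2]]]'
python3 -m creep '[[[-0.3,0,0,0,0,0,0.2],[-0.3,0,0,0,0,0,0.2],[-0.3,0,0,0,0,0,0.2],[-0.3,0,0,0,0,0,0.2],[-0.3,0,0,0,0,0,0.2]]]'
python3 - <<'E'
from h import *
import cv2
X=np.array([np.cos(np.radians(-10)),np.sin(np.radians(-10))]);Y=np.array([-X[1],X[0]])
s=monitor.get_state();p=s['eef_pos'][:2]-[.5825,.0235];print(p@X,p@Y,s['eef_pos'][2])
w=viewer.read_camera('wrist')['color'];t=viewer.read_camera('side')['color']
cv2.imwrite('pics/m3.png',np.hstack([cv2.resize(w,(400,300)),cv2.resize(t[155:230,240:340],(400,300),interpolation=cv2.INTER_CUBIC)]))
E
```

```text
clock: 12.15
eef_pos: [0.5428, 0.0289, 0.0982]
tool_rot: [-0.275, -3.129, 0.0]
force: [-1.7, 0.4, 1.1]
opening: 0.0173
grasp_force: 0.9
clock: 12.65
eef_pos: [0.5569, 0.0263, 0.0982]
tool_rot: [-0.275, -3.128, 0.001]
force: [-3.4, 0.2, 1.6]
opening: 0.0173
grasp_force: 1.9
-0.025725063897793783 -0.0016891817873279217 0.0982168717446666
```

View pics/m3.png

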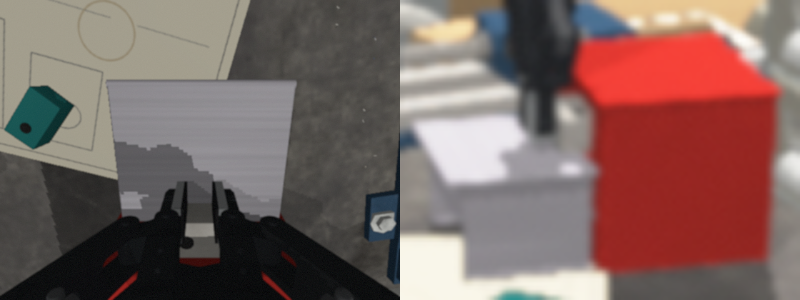

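The block is now mostly in the mouth, its rear still at the fingers. A little more is needed.

```bash
python3 -m creep '[[[-0.2,0,0,0,0,0,0.2],[-0.2,0,0,0,0,0,0.2],[-0.2,0,0,0,0,0,0.2],[-0.2,0,0,0,0,0,0.2],[0,0,0,0,0,0,0.2]]]'
python3 -m creep '[[[-0.1,0,0,0,0,0,0.2],[-0.1,0,0,0,0,0,0.2],[-0.1,0,0,0,0,0,0.2],[0,0,0,0,0,0,0.2],[0,0,0,0,0,0,0.2]]]'
python3 - <<'E'
from h import *
import cv2
w=viewer.read_camera('wrist')['color'];t=viewer.read_camera('side')['color']
cv2.imwrite('pics/m4.png',np.hstack([cv2.resize(w,(400,300)),cv2.resize(t[155:230,240:340],(400,300),interpolation=cv2.INTER_CUBIC)]))
E
```

```text
clock: 13.25
eef_pos: [0.5653, 0.0249, 0.0984]
tool_rot: [0.275, 3.129, -0.0]
force: [-4.1, 0.4, 3.2]
opening: 0.0168
grasp_force: 1.9
clock: 13.75
eef_pos: [0.5692, 0.0247, 0.0986]
tool_rot: [0.275, 3.127, 0.001]
force: [-0.8, 0.3, 0.6]
opening: 0.0171
grasp_force: 0.0
```

View pics/m4.png

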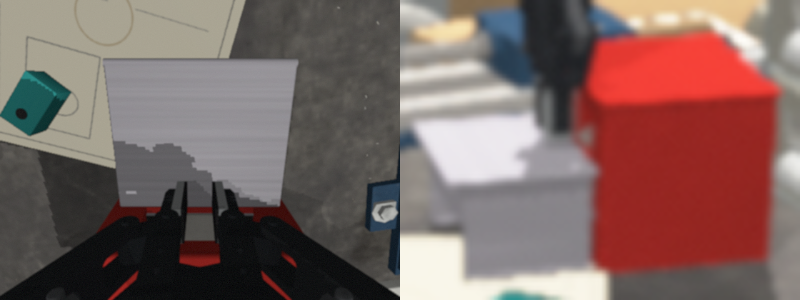

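The contact force has dropped, so the block may have tipped, but some grey is still in view near the mouth. I back off to look.

```bash
python3 -m creep '[[[0.5,0,0,0,0,0,0.2],[1.5,0,0,0,0,0,0.2],[2,0,0,0,0,0,0.2],[2,0,0,0,0,0,0.2],[0,0,0,0,0,0,0.2]]]'
python3 - <<'E'
from h import *
import cv2
w=viewer.read_camera('wrist')['color'];t=viewer.read_camera('side')['color']
cv2.imwrite('pics/m5.png',np.hstack([cv2.resize(w,(400,300)),cv2.resize(t[155:230,240:340],(400,300),interpolation=cv2.INTER_CUBIC)]))
E
```

```text
clock: 14.35
eef_pos: [0.5071, 0.035, 0.0984]
tool_rot: [-0.274, -3.129, -0.0]
force: [0.7, 0.1, -0.5]
opening: 0.0173
grasp_force: 0.0
```

View pics/m5.png

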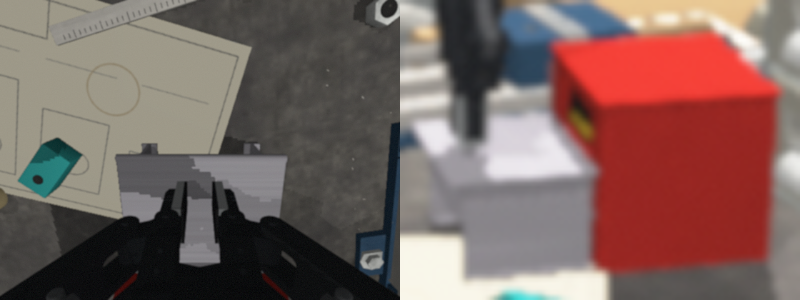

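The ledge is empty and the flap, with its yellow strip at (580,125), hangs shut as at the start. I lift clear, compare the flap pixels with the first picture and check that the other parts have not moved.

```bash
python3 -m creep '[[[0,0,-2,0,0,0,0.2],[0,0,-3,0,0,0,0.2],[0,0,-3,0,0,0,0.2],[0,0,-2,0,0,0,0.2],[0,0,0,0,0,0,0.2]]]'
python3 -m creep '[[[0,0,0,0,0,0,0.2],[0,0,0,0,0,0,0.2],[0,0,0,0,0,0,0.2],[0,0,0,0,0,0,0.2],[0,0,0,0,0,0,0.2]]]'
python3 - <<'E'
from h import *
import cv2
a=cv2.imread('pics/side0.png').astype(int);t=viewer.read_camera('side')['color'].astype(int)
for n,(r0,r1,c0,c1) in dict(flap=(172,195,278,292),housing=(243,266,250,274),b1=(236,256,290,304),b2=(262,286,320,337)).items():
    D=abs(a-t)[r0:r1,c0:c1];print(n,D.mean().round(1),D.max())
def yel(i):
    m=(i[165:200,270:300,2]>110)&(i[165:200,270:300,1]>100)&(i[165:200,270:300,0]<80);return m.sum(),np.argwhere(m).mean(0)
print(yel(a),yel(t))
E
```

```text
clock: 14.95
eef_pos: [0.5121, 0.0355, 0.2019]
tool_rot: [0.274, 3.121, 0.005]
force: [-0.3, 0.8, 0.7]
opening: 0.0172
grasp_force: 0.0
clock: 15.45
eef_pos: [0.5089, 0.0349, 0.1978]
tool_rot: [-0.275, -3.129, 0.001]
force: [0.0, -0.3, -0.5]
opening: 0.0173
grasp_force: 0.0
flap 3.7 33
housing 46.6 211
b1 10.8 31
b2 16.0 29
(np.int64(2), array([21.5, 15.5])) (np.int64(2), array([21.5, 15.5]))
```

```bash
python3 -c "from rig import job; print(job.sign_off())"
```

```text
the job is handed in; nothing more can be done
None
```

I set the steel block down on the ledge, let go of it, and pushed it through the flap; the pictures show an empty ledge and the flap shut, and I signed the job off at about 15.5 s; I saw no sign that the bushings or housing had moved, though the before/after image check on them was inconclusive.

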